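# Set the sanding box's fan dial and slide its recessed switch on

### The arm

A 6-joint arm with a two-finger parallel gripper is mounted at the origin on the work surface. World frame = base frame: x ahead of the robot, y to its left, z up, the work surface at z = 0. Lengths are in m, angles in rad, forces in N, time in s.
With the tool pointing down it reaches from about 0.25 to 0.725 m from the base axis. Payload 4 kg.
Tool frame: the origin (TCP) lies at the very end of the fingers, on their centre line; the grasp point (between the pads) lies 19 mm behind it; x points along the fingers, z is the direction in which the jaws open and shut, and the axes are right-handed (so a half turn about x gives the same grasp; the last joint's range is limited). The gripper opens to 85 mm and grips with 20 to 120 N. Pads are 22 mm wide; open, the fingers measure 114 mm over their backs; the gripper's body (76 mm by 85 mm) begins 54 mm behind the grasp point. The pads swing forward as they close: fully open they stand 13 mm farther back than shut.
Start: joints at [1.29, 0.241, 0.005, 1.335, 0, 1.571], TCP at [0.139, 0.48, 0.231] pointing down, gripper open.
Joint ranges: [-2.72, 2.72], [-1.05, 1.87], [-1.09, 1.28], [-1.99, 2.15], [-1.42, 1.44], [-3.14, 3.14]. Speed limits (rad/s): [2.79, 2.79, 3.14, 3.14, 3.14, 3.14].

### API

Orientations are given as a unit quaternion [x, y, z, w].
In Python, from workcell import bot gives the robot as it stands.
- The arm moves only by the tool step_arm, never from a script. Its argument "series" is a list of rows, each an object of numbers: "x", "y", "z": the shift along the world's x, y, z in cm; "twist": the turn about the world's z in degrees; "jaw": the finger opening in cm, from 0 to 8.54. In form: [{"x": .., "y": .., "z": .., "twist": .., "jaw": ..}, ...]. A call has 1 to 10 rows; each row is the pose to reach, as a shift and turn from the pose measured when the call began; what a row does not reach only later rows make up. A row lasts 1/12 s, in which the tool goes at most 41.7 mm and 7.16 degrees, less where a joint would pass 70% of its speed; a pose out of reach is approached as far as the arm can. A call with a gripper value outside its range is refused whole. The fingers move at their own pace and stop on an object; the grip force is fixed at half the most. Time passes only in rows, so rows that repeat a pose let the fingers close. It gives the time, the measured TCP pose, the force and the opening at its end, in the units of the state.
- bot.get_obs(): the state, without advancing time (a new reading comes with each control period).
- bot.camera(name): name is "side" or "top"; returns (picture, depth): 480x640x3 uint8, red, green, blue; 480x640 float32, m along the optical axis (not along the pixel's ray), 0 where there is no reading.
- bot.camera_info(name): a dict with "camera_matrix" (3x3 intrinsics, pixels), "R" (3x3) and "t" (3): a world point X has camera coordinates R X + t. Camera axes: x right, y down, z forward; pixel columns grow to the right and rows downward; lengths in m; the calibration is good to about 2 mm. A picture is of the moment at which its call begins. camera_info takes no time and is no camera call.
- bot.job_done(): hands the job in, once; it reports no verdict.
The state is a dict: "clock": time; "joint_pos": joint angles; "joint_vel": joint speeds; "tau": joint torques, N m; "eef_pos": TCP position; "tool_rot": TCP orientation; "ft_force": force on the tool from outside, world axes, zero at the start; "ft_torque": the same for the moment, N m; "grip_width": finger opening in m.
Only numpy, scipy, OpenCV 4.12 (cv2) and the standard library are available. Lean on these libraries where they do the work, as an engineer would, in place of code of your own. Each camera call takes 0.05 s, during which the arm holds its last target.

### The job

Get the dust-extracting sanding box ready for work: first set its fan dial to 3, that is the third click clockwise from the bar-shaped zero mark, and only then slide the flush switch in the recessed slot fully home to its on end, the end with the round raised dot, nearest the dial. Leave the other things on and around the box where they are.

Things in the scene. Friction and masses are not known exactly. Their poses are not given: they have to be found in the camera images.
- sandbox: low grey downdraft sanding box fixed to the table, 260 (x) x 400 (y) x 90 mm high. Origin: centre of its underside; z up, +x away from the robot, +y to the left (yaw within about 20 degrees). Its flat top is 90 mm above the origin. The half at -x is the control panel: fan dial on the left (axis at x -65, y +120 mm), switch slot on the right; the half at +x is an air grill.
- slot_floor (a point): centre of the slot's floor, at x -65, y -65, z 77 mm in the box's frame, axes as the box's. The slot is 38 mm wide (x), 120 mm long (y), 13 mm deep, upright walls, open above. The switch's block rides in it; when off, 56 mm of slot are free at the -y end for a fingertip. The on end is +y, towards the dial, marked by a round raised dot, 10 mm across, on the panel.
- switch_top (a point): centre of the top of the slide block: white ribbed plastic, 36 (x) x 28 (y) x 12 mm, its top about 1 mm below the panel, so it is pushed inside the slot by its end face (14 mm in -y from this point). Axes as the box's.
- switch (a joint): slide of the switch, m: 0 off (starts at 0 to 0.004), growing along the box's +y, stop at 0.036 = fully on. No spring: it stays where it is left. About 3 N to move it.
- dial_grip (a point): point on the dial's axis 22 mm above the panel, mid-height of the grip bar; x axis along the bar to its pointer end, z up. The dial is a black disc 70 mm across, 9 mm high, with a grey bar on it, 60 mm long, 16 mm wide, from 9 to 33 mm above the panel; a white line on the bar and a white dot on the disc show the pointer end.
- dial (a joint): dial angle, rad, growing clockwise seen from above. Clicks every 0.4 rad: 0, 0.4 .. 2.0 are marks 0 to 5, mark 3 is 1.2; stops just beyond. Raised marks on the panel: 0 a short bar, 1 to 5 round dots; mark n lies 1.0 - 0.4 n rad counter-clockwise from the box's +x. Starts at mark 0, 1 or 2. Turns with under 0.15 N m, settles into the nearest click when let go.
- rack: wooden dowel rack, 180 x 90 mm, about 200 mm tall, fins with upright dowels between them; stands to the left of the sanding box; not to be moved. Origin: centre of its underside, z up
- spokeshave: stainless steel spokeshave, 45 x 260 x 26 mm, lying in front of the sanding box (on the robot's side); not to be moved. Origin: centre of its underside, z up
- brad_box: blue plastic box with a snap latch, 125 x 82 x 41 mm, right of the sanding box; not to be moved. Origin: centre of its underside, z up
- sanding_block: dark olive wood sanding block, 60 x 105 x 34 mm, lying on the sanding box's grill; not to be moved. Origin: centre of its underside, z up
- offcut: flat pale wooden board, 70 x 130 x 18 mm, lying on the grill; not to be moved. Origin: centre of its underside, z up
- jar: glass jar with a steel twist lid, 84 mm across, 162 mm tall, right of the sanding box; not to be moved. Origin: centre of its underside, z up
- glue: white plastic bottle, 54 mm across, 150 mm tall, to the front left of the sanding box; not to be moved. Origin: centre of its underside, z up

How it is judged:
By the outcome, as a careful person would: the job done as asked, in the order asked, and still so for the second after the job is handed in, with the robot touching nothing.
It also fails if it takes over 48 s, if anything falls off the work surface, if the arm or the gripper's body presses on something with over 40 N, if the wrist force passes 120 N, or if a joint passes its speed limit or range.

## Working session

There is one attempt and no reset: what is moved stays moved. The work goes in short steps, Python scripts to look and compute and a tool call to move; the robot and the scene stay as the last step left them, time stands still between calls to the robot, and variables do not carry over. Pictures are saved under pics/ and viewed, and the job is handed in when it is done.

Besides the shell and the picture viewer there is one more tool, called after "Emit:" as name(argument=value, ...), one argument or row to a line, values as JSON. step_arm: Moves the arm, as the interface text tells. Its arguments: {"type":"object","properties":{"series":{"type":"array","items":{"type":"object","properties":{"x":{"type":"number"},"y":{"type":"number"},"z":{"type":"number"},"twist":{"type":"number"},"jaw":{"type":"number"}}}}},"required":["series"]}

```bash
mkdir -p pics; ls
python3 - <<'E'
from workcell import bot
import cv2,numpy as np
o=bot.get_obs()
print({k:np.round(v,3) for k,v in o.items()})
for n in("top","side"):
    p,d=bot.camera(n); cv2.imwrite(f"pics/{n}0.png",p[:,:,::-1]); np.save(f"{n}0.npy",d)
    i=bot.camera_info(n); print(n,{k:np.round(v,3) for k,v in i.items()})
E
```

```text
pics
{'clock': np.float64(0.0), 'joint_pos': array([ 1.29 ,  0.241,  0.004,  1.335, -0.   ,  1.571]), 'joint_vel': array([ 0.001, -0.001, -0.   , -0.   , -0.001, -0.001]), 'tau': array([-1.0000e-03, -3.7231e+01,  2.5241e+01,  1.7000e-02, -0.0000e+00,
       -0.0000e+00]), 'eef_pos': array([0.138, 0.48 , 0.23 ]), 'tool_rot': array([-0.426,  0.566,  0.425,  0.564]), 'ft_force': array([ 0.125,  1.39 , -0.204]), 'ft_torque': array([-0.006,  0.059, -0.013]), 'grip_width': np.float64(0.085)}
top {'camera_matrix': array([[470.223,   0.   , 312.801],
       [  0.   , 470.223, 236.092],
       [  0.   ,   0.   ,   1.   ]]), 'R': array([[ 0.009, -1.   ,  0.006],
       [-0.981, -0.011, -0.196],
       [ 0.196, -0.004, -0.981]]), 't': array([0.044, 0.581, 0.903])}
side {'camera_matrix': array([[500.15 ,   0.   , 318.398],
       [  0.   , 500.15 , 240.065],
       [  0.   ,   0.   ,   1.   ]]), 'R': array([[ 0.889, -0.458,  0.007],
       [-0.317, -0.626, -0.712],
       [ 0.33 ,  0.631, -0.702]]), 't': array([-0.499,  0.272,  0.848])}
```

View pics/top0.png

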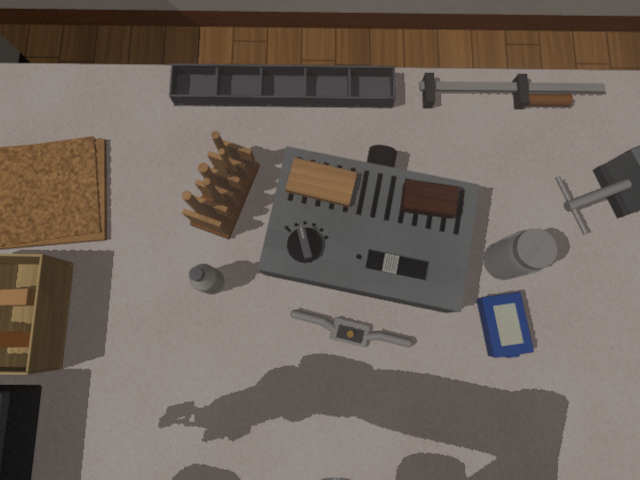

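View pics/side0.png

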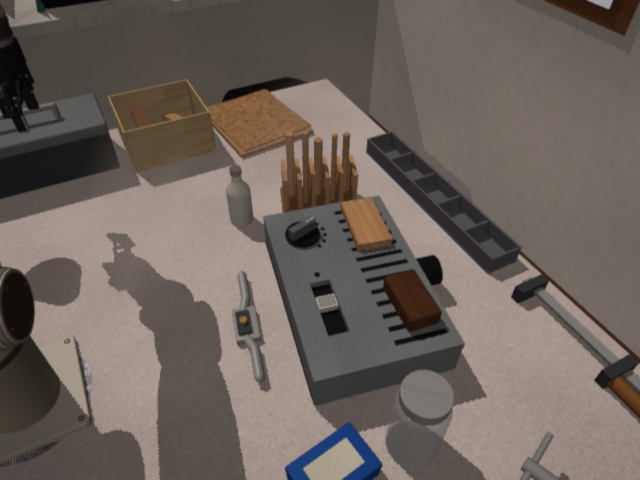

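The top view shows the box with its dial at about (305,244), the switch block at (391,263), and the on-end dot at (359,257). The rack stands at (222,187) and the glue at (206,279). I'll zoom in and measure.

```bash
cat > h.py <<'E'
import numpy as np,cv2
from workcell import bot
def ray(n,u,v,z):
    i=bot.camera_info(n);K,R,t=[np.array(i[k]) for k in("camera_matrix","R","t")]
    c=-R.T@t; d=R.T@np.linalg.inv(K)@np.array([u,v,1.]); return c+d*(z-c[2])/d[2]
def proj(n,P):
    i=bot.camera_info(n);K,R,t=[np.array(i[k]) for k in("camera_matrix","R","t")]
    q=(np.atleast_2d(P)@R.T+t)@K.T; return q[:,:2]/q[:,2:]
def cloud(n,d):
    i=bot.camera_info(n);K,R,t=[np.array(i[k]) for k in("camera_matrix","R","t")]
    v,u=np.mgrid[:480,:640]; c=np.stack([(u-K[0,2])/K[0,0]*d,(v-K[1,2])/K[1,1]*d,d],-1)
    return (c-t)@R
E
python3 - <<'E'
from h import *
a=cv2.imread("pics/top0.png")
cv2.imwrite("pics/topz.png",cv2.resize(a[190:310,255:455],None,fx=4,fy=4,interpolation=cv2.INTER_CUBIC))
s=cv2.imread("pics/side0.png")
cv2.imwrite("pics/sidez.png",cv2.resize(s[200:350,255:405],None,fx=4,fy=4,interpolation=cv2.INTER_CUBIC))
for n in("top","side"):
    P=cloud(n,np.load(n+"0.npy")); m=(abs(P[...,2]-.09)<.006)&(P[...,0]>.25)&(P[...,0]<.8)&(abs(P[...,1])<.35)
    m=m.astype(np.uint8); k,l,st,c=cv2.connectedComponentsWithStats(m)
    j=1+np.argmax(st[1:,4]); Q=P[l==j]
    r=cv2.minAreaRect(Q[:,:2].astype(np.float32)); print(n,st[j],r,np.round(cv2.boxPoints(r),4).tolist(),Q[:,2].mean(), np.median(P[...,2][(P[...,2]>-.02)&(P[...,2]<.02)]))
E
```

```text
top [  257   147   222   165 19779] ((0.5963369607925415, -0.0634053647518158), (0.40117815136909485, 0.2613682448863983), 78.85108184814453) [[0.4293000102043152, -0.23489999771118164], [0.6858000159263611, -0.2854999899864197], [0.7633000016212463, 0.10809999704360962], [0.5069000124931335, 0.15870000422000885]] 0.08915311421596264 -0.0005460844315076699
side [  263   196   202   188 17883] ((0.5975455045700073, -0.0666348785161972), (0.40484189987182617, 0.2619931101799011), 78.73639678955078) [[0.429500013589859, -0.23960000276565552], [0.6865000128746033, -0.2906999886035919], [0.7656000256538391, 0.1062999963760376], [0.5085999965667725, 0.1574999988079071]] 0.09010966893851506 0.0004970062591358254
```

View pics/topz.png

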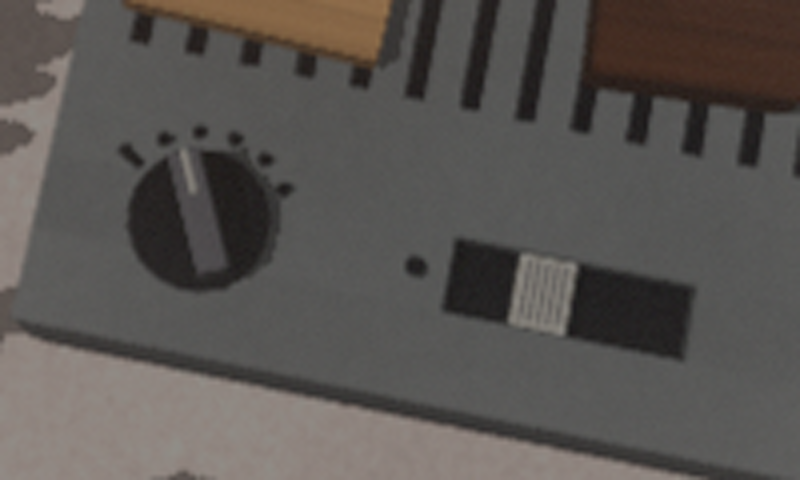

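View pics/sidez.png

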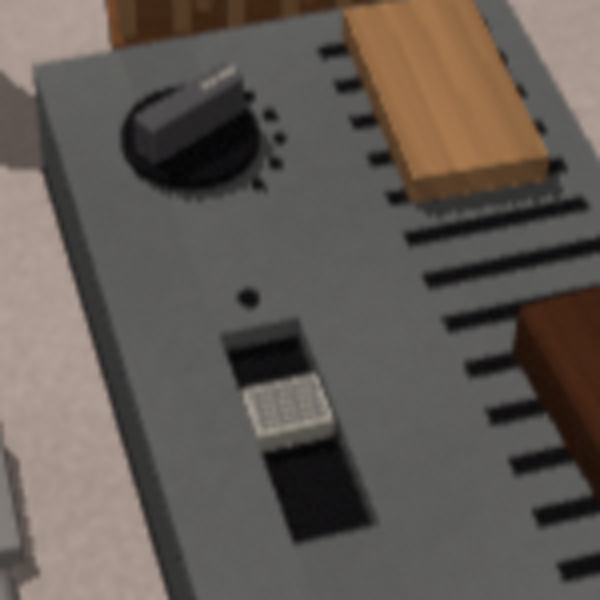

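Run:
```python
from h import *
from scipy.optimize import least_squares
from scipy.spatial.transform import Rotation as Ro
print("tool axes x,z:",np.round(Ro.from_quat(bot.get_obs()["tool_rot"]).as_matrix()[:,[0,2]].T,3))
T=lambda p:(255+(p[0]+.5)/4-.5,190+(p[1]+.5)/4-.5)
S=lambda p:(255+(p[0]+.5)/4-.5,200+(p[1]+.5)/4-.5)
slot=np.array([[-46,-5],[-46,-125],[-84,-125],[-84,-5]])/1e3
for n,f,px in(("top",T,[(457,240),(693,288),(684,360),(443,310)]),("side",S,[(300,320),(375,521),(297,543),(222,335)])):
    W=np.array([ray(n,*f(p),.09)[:2] for p in px])
    def res(q):
        c,s=np.cos(q[2]),np.sin(q[2]);return (slot@np.array([[c,s],[-s,c]])+q[:2]-W).ravel()
    r=least_squares(res,[.597,-.065,-.195]); q=r.x
    c,s=np.cos(q[2]),np.sin(q[2]);M=np.array([[c,s],[-s,c]])
    inv=lambda w:(w[:2]-q[:2])@M.T*1e3
    print(n,"box",np.round(q,4),"res mm",np.round(r.fun*1e3,1),"slotc",np.round(W.mean(0),4))
    print(" dial pred",np.array([-.065,.12])@M+q[:2], "onend dot box", )
    if n=="top":
        print(" disc c box",inv(ray(n,*T((203,220)),.099)), ray(n,*T((203,220)),.099))
        a,b=ray(n,*T((182,148)),.123),ray(n,*T((212,275)),.123)
        print(" bar ends box",inv(a),inv(b),"mid",(a+b)/2,"ang world",np.degrees(np.arctan2(*(a-b)[1::-1])),"joint",1-(np.arctan2(*(a-b)[1::-1])-q[2]))
        B=[ray(n,*T(p),.089) for p in((519,252),(580,264),(568,335),(508,325))]
        print(" block box",np.mean([inv(b) for b in B],0)); print(" dot",inv(ray(n,*T((416,266)),.09)))
    else:
        print(" disc c box",inv(ray(n,*S((193,133)),.099)))
        B=[ray(n,*S(p),.089) for p in((243,392),(317,374),(333,420),(262,441))]
        print(" block box",np.mean([inv(b) for b in B],0)); print(" dot",inv(ray(n,*S((248,297)),.09)))
P=np.vstack([cloud(n,np.load(n+"0.npy")).reshape(-1,3) for n in("top","side")])
for nm,x0,x1,y0,y1,z in(("rackhi",.4,.85,.13,.4,.1),("glue",.35,.55,.17,.4,.05)):
    m=(P[:,0]>x0)&(P[:,0]<x1)&(P[:,1]>y0)&(P[:,1]<y1)&(P[:,2]>z)&(P[:,2]<.3); Q=P[m]; print(nm,Q.min(0),Q.max(0))
```

```text
tool axes x,z: [[-0.    -0.002 -1.   ]
 [ 0.277  0.961 -0.002]]
top box [ 0.5961 -0.0633 -0.1941] res mm [ 1.5  0.9  0.9 -1.7 -1.1 -0.1 -1.2  1. ] slotc [ 0.5198 -0.1146]
 dial pred [0.55547825 0.06696247] onend dot box
 disc c box [-64.39287845 117.45004871] [0.55558218 0.0643433  0.099     ]
 bar ends box [-36.47804744 133.31384348] [-93.48441414 106.80016314] mid [0.55550766 0.06701478 0.123     ] ang world 13.823133857200668 joint 0.5646598320452514
 block box [-64.6866789  -52.60797635]
 dot [-64.01449475  11.14550582]
side box [ 0.5983 -0.0664 -0.2029] res mm [ 0.6  1.6  1.1 -2.6 -1.5 -0.1 -0.3  1.1] slotc [ 0.5215 -0.117 ]
 dial pred [0.55877925 0.06424248] onend dot box
 disc c box [-65.30295785 118.47183233]
 block box [-65.30430721 -53.30281579]
 dot [-65.75925385  13.32015639]
rackhi [0.46918126 0.1719783  0.10000169] [0.77613878 0.30735863 0.21115211]
glue [0.46412757 0.23048115 0.05002401] [0.5188425  0.28773889 0.15374571]
```

Run:
```python
from h import *
q=np.array([.597,-.0648,-.198])
rows=[]
for n,(u0,v0) in(("top",(275,210)),("side",(275,205))):
    im=cv2.imread(f"pics/{n}0.png")
    z=cv2.resize(im[v0:v0+60,u0:u0+60],None,fx=6,fy=6,interpolation=cv2.INTER_CUBIC)
    z=cv2.convertScaleAbs(z,alpha=1.6)
    out=[z]
    for k in(1,2):
        w=z.copy(); 
        c,s=np.cos(q[2]),np.sin(q[2]); d=np.array([c*-.065-s*.12,s*-.065+c*.12])+q[:2]
        a=q[2]+1-.4*k; e=np.array([np.cos(a),np.sin(a)]);f=np.array([-e[1],e[0]])
        for zz in(.099,.123):
            C=np.array([[*(d+i*.03*e+j*.008*f),zz] for i,j in((1,1),(1,-1),(-1,-1),(-1,1))])
            p=((proj(n,C)-[u0,v0]+.5)*6-.5).astype(int)
            cv2.polylines(w,[p],True,(0,255,255) if zz>.1 else (0,160,0),1)
        out.append(w)
    rows.append(np.hstack(out))
o=np.vstack(rows); cv2.imwrite("pics/ov.png",cv2.resize(o,None,fx=.74,fy=.74,interpolation=cv2.INTER_AREA))
```

```text
(no output)
```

View pics/ov.png

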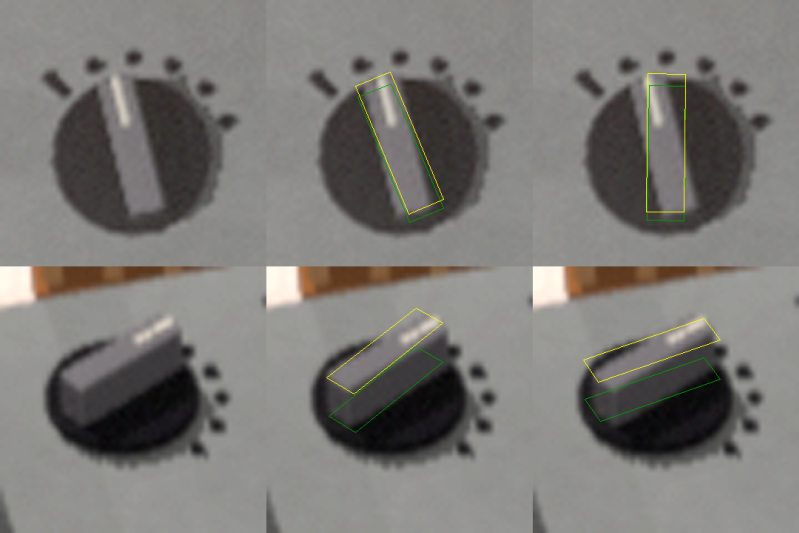

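Run:
```python
from h import *
T=lambda p:(255+(p[0]+.5)/4-.5,190+(p[1]+.5)/4-.5)
d=np.array([.5565,.0655]);
for k,p in enumerate([(131,154),(166,138),(200,131),(236,138),(265,160),(285,190)]):
    w=ray("top",*T(p),.09)[:2]-d; print(k,np.round(1-(np.arctan2(w[1],w[0])+.198),3),np.hypot(*w))
```

```text
0 -0.005 0.0484245059482643
1 0.399 0.045427619729086544
2 0.78 0.04554967806412343
3 1.183 0.0454315143318628
4 1.59 0.0442036143878408
5 2.0 0.044336428073451506
```

Emit:
step_arm(
  series=[
    {"x": 2.8,"y": -2.8,"z": 0.5,"twist": 3,"jaw": 5},
    {"x": 5.6,"y": -5.6,"z": 1,"twist": 6,"jaw": 5},
    {"x": 8.4,"y": -8.4,"z": 1,"twist": 9,"jaw": 5},
    {"x": 11.2,"y": -11.2,"z": 1,"twist": 12,"jaw": 5},
    {"x": 14,"y": -14,"z": 1,"twist": 15,"jaw": 5},
    {"x": 16.8,"y": -16.8,"z": 1,"twist": 18,"jaw": 5},
    {"x": 19.6,"y": -19.6,"z": 1,"twist": 21,"jaw": 5},
    {"x": 22.4,"y": -22.4,"z": 1,"twist": 24,"jaw": 5},
    {"x": 25.2,"y": -25.2,"z": 1,"twist": 27,"jaw": 5},
    {"x": 28,"y": -28,"z": 1,"twist": 30,"jaw": 5},
  ],
)

```text
clock: 0.93
eef_pos: [0.4192, 0.1981, 0.2403]
tool_rot: [0.558, -0.436, -0.557, -0.435]
ft_force: [-0.2, 1.2, -0.5]
grip_width: 0.0496
```

```bash
cat > st.py <<'E'
from h import *
from scipy.spatial.transform import Rotation as Ro
o=bot.get_obs(); M=Ro.from_quat(o["tool_rot"]).as_matrix()
print("t",round(float(o["clock"]),2),"q",np.round(o["joint_pos"],3),"p",np.round(o["eef_pos"],4),"jaw deg",round(np.degrees(np.arctan2(M[1,2],M[0,2])),2),"down",np.round(M[:,0],3),"F",np.round(o["ft_force"],1),"T",np.round(o["ft_torque"],2),"w",round(float(o["grip_width"]),4))
E
python3 st.py
```

```text
t 0.93 q [ 0.443  0.165 -0.066  1.34  -0.002  0.197] p [0.4192 0.1981 0.2403] jaw deg 104.06 down [-0.    -0.002 -1.   ] F [-0.2  1.2 -0.5] T [ 0.11 -0.03  0.06] w 0.0496
```

Emit:
step_arm(
  series=[
    {"x": 2.8,"y": -2.7,"z": 0,"twist": 0,"jaw": 5},
    {"x": 5.6,"y": -5.4,"z": 0,"jaw": 5},
    {"x": 8.4,"y": -8.1,"z": 0,"jaw": 5},
    {"x": 11.2,"y": -10.8,"z": 0,"jaw": 5},
    {"x": 13.3,"y": -12.8,"z": -1,"jaw": 5},
    {"x": 13.75,"y": -13.2,"z": -4,"jaw": 5},
    {"x": 13.75,"y": -13.2,"z": -7,"jaw": 5},
    {"x": 13.75,"y": -13.2,"z": -8.5,"jaw": 5},
    {"x": 13.75,"y": -13.2,"z": -8.5,"jaw": 5},
  ],
)

```text
$.series[1]: bad value
```

```bash
python3 st.py
python3 - <<'E'
from h import *
a,_=bot.camera("top"); b,_=bot.camera("side")
z=[cv2.resize(x[y0:y0+120,x0:x0+120,::-1],(400,400),interpolation=cv2.INTER_CUBIC) for x,x0,y0 in((a,245,180),(b,245,160))]
cv2.imwrite("pics/a1.png",np.hstack(z))
E
```

```text
t 0.93 q [ 0.443  0.165 -0.066  1.34  -0.002  0.197] p [0.4192 0.1981 0.2403] jaw deg 104.06 down [-0.    -0.002 -1.   ] F [-0.2  1.2 -0.5] T [ 0.11 -0.03  0.06] w 0.0496
```

View pics/a1.png

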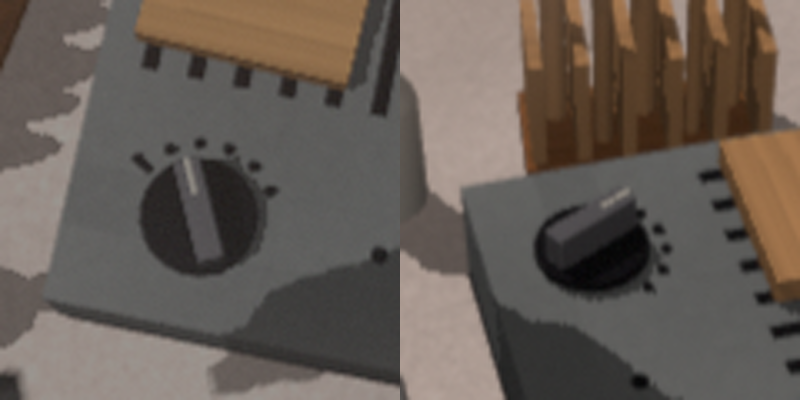

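The move was refused because every row needs all five fields. The picture shows the dial clear at (203,215), with the bar still between marks 1 and 2. I'll resend the move in full.

Emit:
step_arm(
  series=[
    {"x": 2.8,"y": -2.7,"z": 0,"twist": 0,"jaw": 5},
    {"x": 5.6,"y": -5.4,"z": 0,"twist": 0,"jaw": 5},
    {"x": 8.4,"y": -8.1,"z": 0,"twist": 0,"jaw": 5},
    {"x": 11.2,"y": -10.8,"z": 0,"twist": 0,"jaw": 5},
    {"x": 13.3,"y": -12.8,"z": -1,"twist": 0,"jaw": 5},
    {"x": 13.75,"y": -13.2,"z": -4,"twist": 0,"jaw": 5},
    {"x": 13.75,"y": -13.2,"z": -7,"twist": 0,"jaw": 5},
    {"x": 13.75,"y": -13.2,"z": -8.5,"twist": 0,"jaw": 5},
    {"x": 13.75,"y": -13.2,"z": -8.5,"twist": 0,"jaw": 5},
  ],
)

```text
clock: 1.78
eef_pos: [0.5554, 0.064, 0.1499]
tool_rot: [-0.554, 0.441, 0.557, 0.435]
ft_force: [-0.8, -0.2, -0.3]
grip_width: 0.0498
```

```bash
python3 st.py
python3 - <<'E'
from h import *
a,_=bot.camera("top"); b,_=bot.camera("side")
z=[cv2.resize(x[y0:y0+120,x0:x0+120,::-1],(400,400),interpolation=cv2.INTER_CUBIC) for x,x0,y0 in((a,245,180),(b,245,160))]
cv2.imwrite("pics/a2.png",np.hstack(z))
E
```

```text
t 1.78 q [ 0.116  0.41   0.028  1.199 -0.003 -0.119] p [0.5554 0.064  0.1499] jaw deg 103.46 down [-0.009 -0.004 -1.   ] F [-0.8 -0.2 -0.3] T [ 0.05  0.09 -0.02] w 0.0498
```

View pics/a2.png

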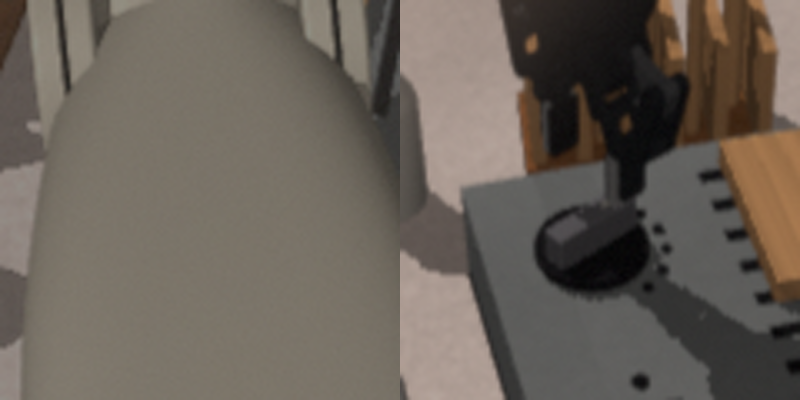

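The side view shows the open fingers above the bar, one either side of it, with the dial untouched. I'll lower them and close.

Emit:
step_arm(
  series=[
    {"x": 0.1,"y": 0.2,"z": -1.5,"twist": 0.3,"jaw": 5},
    {"x": 0.1,"y": 0.2,"z": -3,"twist": 0.3,"jaw": 5},
    {"x": 0.1,"y": 0.2,"z": -4.5,"twist": 0.3,"jaw": 5},
    {"x": 0.1,"y": 0.2,"z": -4.5,"twist": 0.3,"jaw": 5},
  ],
)

```text
clock: 2.22
eef_pos: [0.5585, 0.0671, 0.1088]
tool_rot: [0.557, -0.438, -0.557, -0.434]
ft_force: [-1.1, 0.4, -0.6]
grip_width: 0.05
```

```bash
python3 st.py
```

```text
t 2.22 q [ 0.121  0.445 -0.032  1.097 -0.003 -0.12 ] p [0.5585 0.0671 0.1088] jaw deg 103.86 down [-0.003 -0.004 -1.   ] F [-1.1  0.4 -0.6] T [0.04 0.01 0.03] w 0.05
```

Emit:
step_arm(
  series=[
    {"x": -0.15,"y": -0.1,"z": -0.4,"twist": 0,"jaw": 2.5},
    {"x": -0.15,"y": -0.1,"z": -0.4,"twist": 0,"jaw": 2.0},
    {"x": -0.15,"y": -0.1,"z": -0.4,"twist": 0,"jaw": 1.5},
    {"x": -0.15,"y": -0.1,"z": -0.4,"twist": 0,"jaw": 1},
    {"x": -0.15,"y": -0.1,"z": -0.4,"twist": 0,"jaw": 1},
    {"x": -0.15,"y": -0.1,"z": -0.4,"twist": 0,"jaw": 1},
  ],
)

```text
clock: 2.72
eef_pos: [0.5577, 0.0665, 0.1063]
tool_rot: [0.557, -0.437, -0.556, -0.435]
ft_force: [-2.9, 0.1, 5.9]
grip_width: 0.0142
```

```bash
python3 st.py
```

```text
t 2.72 q [ 0.12   0.444 -0.04   1.088 -0.003 -0.122] p [0.5577 0.0665 0.1063] jaw deg 103.87 down [-0.    -0.003 -1.   ] F [-2.9  0.1  5.9] T [ 0.21  0.39 -0.04] w 0.0142
```

Emit:
step_arm(
  series=[
    {"x": -0.1,"y": -0.05,"z": 0,"twist": -5,"jaw": 1},
    {"x": -0.1,"y": -0.05,"z": 0,"twist": -10,"jaw": 1},
    {"x": -0.1,"y": -0.05,"z": 0,"twist": -15,"jaw": 1},
    {"x": -0.1,"y": -0.05,"z": 0,"twist": -20,"jaw": 1},
    {"x": -0.1,"y": -0.05,"z": 0,"twist": -25,"jaw": 1},
    {"x": -0.1,"y": -0.05,"z": 0,"twist": -30,"jaw": 1},
    {"x": -0.1,"y": -0.05,"z": 0,"twist": -35,"jaw": 1},
    {"x": -0.1,"y": -0.05,"z": 0,"twist": -37.5,"jaw": 1},
    {"x": -0.1,"y": -0.05,"z": 0,"twist": -37.5,"jaw": 1},
  ],
)

```text
clock: 3.47
eef_pos: [0.5575, 0.0656, 0.1065]
tool_rot: [-0.387, 0.593, 0.386, 0.591]
ft_force: [1.6, -0.4, -2.7]
grip_width: 0.0148
```

```bash
python3 st.py
python3 - <<'E'
from h import *
b,_=bot.camera("side")
cv2.imwrite("pics/a3.png",cv2.resize(b[160:280,245:365,::-1],(480,480),interpolation=cv2.INTER_CUBIC))
E
```

```text
t 3.47 q [ 0.118  0.443 -0.041  1.088 -0.003  0.532] p [0.5575 0.0656 0.1065] jaw deg 66.3 down [-0.    -0.003 -1.   ] F [ 1.6 -0.4 -2.7] T [-0.16 -0.45  0.04] w 0.0148
```

View pics/a3.png

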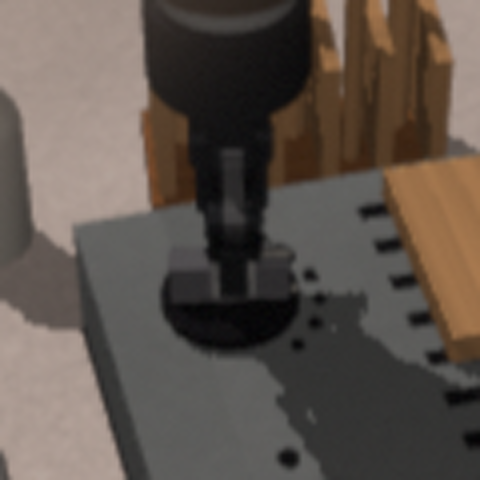

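The bar (200–290, 275) has turned with the jaws and stayed in the grip. I'll let go, lift straight up and check.

Emit:
step_arm(
  series=[
    {"x": 0,"y": 0,"z": 0,"twist": 0,"jaw": 4.5},
    {"x": 0,"y": 0,"z": 0,"twist": 0,"jaw": 4.5},
    {"x": 0,"y": 0,"z": 0,"twist": 0,"jaw": 4.5},
    {"x": 0,"y": 0,"z": 0,"twist": 0,"jaw": 4.5},
    {"x": 0,"y": 0,"z": 2,"twist": 0,"jaw": 4.5},
    {"x": 0,"y": 0,"z": 5,"twist": 0,"jaw": 4.5},
    {"x": 0,"y": 0,"z": 8,"twist": 0,"jaw": 4.5},
    {"x": -0.5,"y": -4,"z": 9,"twist": 4,"jaw": 2},
    {"x": -1,"y": -8,"z": 9,"twist": 8,"jaw": 0},
    {"x": -2,"y": -12,"z": 9,"twist": 12.2,"jaw": 0},
  ],
)

```text
clock: 4.35
eef_pos: [0.5388, -0.055, 0.1981]
tool_rot: [-0.451, 0.545, 0.448, 0.546]
ft_force: [0.9, -0.8, -0.4]
grip_width: 0.0094
```

Emit:
step_arm(
  series=[
    {"x": 0,"y": -4,"z": 0,"twist": 0,"jaw": 0},
    {"x": 0,"y": -8,"z": 0,"twist": 0,"jaw": 0},
    {"x": 0,"y": -10,"z": 0,"twist": 0,"jaw": 0},
    {"x": 0,"y": -10,"z": 0,"twist": 0,"jaw": 0},
  ],
)

```text
clock: 4.68
eef_pos: [0.5384, -0.1594, 0.1983]
tool_rot: [-0.45, 0.547, 0.446, 0.547]
ft_force: [0.1, 0.6, 0.1]
grip_width: 0.0
```

```bash
python3 st.py
python3 - <<'E'
from h import *
q=np.array([.597,-.0648,-.198]);out=[]
for n,u0,v0 in(("top",255,190),("side",255,185)):
    x,_=bot.camera(n); z=cv2.resize(x[v0:v0+100,u0:u0+100,::-1],(400,400),interpolation=cv2.INTER_CUBIC); z=cv2.convertScaleAbs(z,alpha=1.5)
    out.append(z)
cv2.imwrite("pics/a4.png",np.hstack(out))
x,_=bot.camera("side"); cv2.imwrite("pics/a4s.png",x[:,:,::-1])
E
```

```text
t 4.68 q [-0.286  0.373  0.102  1.294 -0.003 -0.088] p [ 0.5384 -0.1594  0.1983] jaw deg 78.64 down [ 0.005 -0.005 -1.   ] F [0.1 0.6 0.1] T [ 0.04 -0.02 -0.08] w 0.0
```

View pics/a4.png

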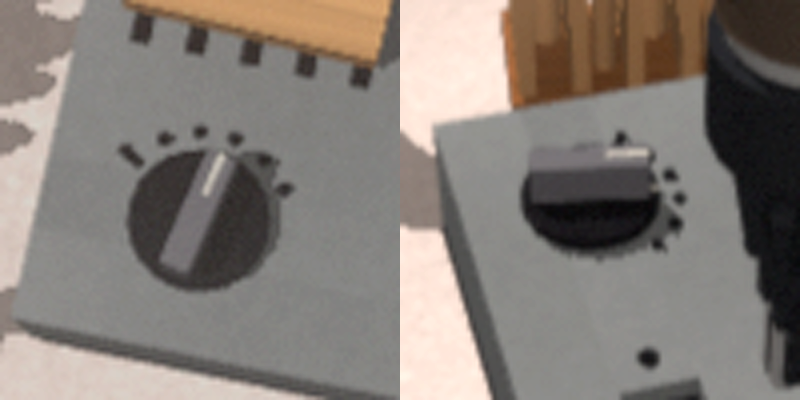

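View pics/a4s.png

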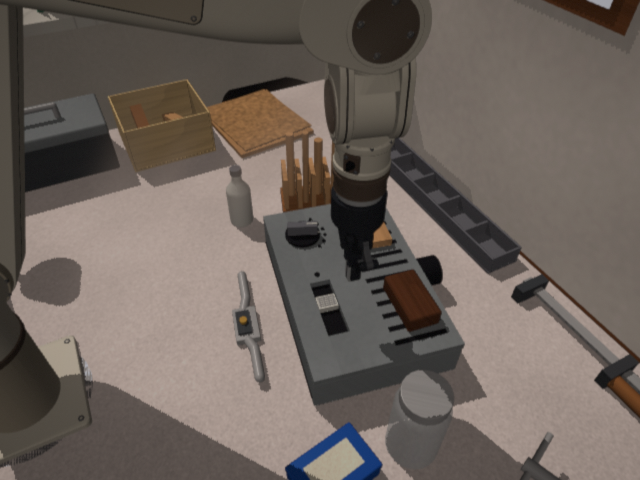

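```bash
cat > ov.py <<'E'
from h import *
import sys
q=np.array([.597,-.0655,-.198]); rows=[]
for n,u0,v0 in(("top",275,210),("side",275,205)):
    x,_=bot.camera(n)
    z=cv2.convertScaleAbs(cv2.resize(x[v0:v0+60,u0:u0+60,::-1],None,fx=6,fy=6,interpolation=cv2.INTER_CUBIC),alpha=1.6); out=[z]
    for th in map(float,sys.argv[2:]):
        w=z.copy(); c,s=np.cos(q[2]),np.sin(q[2]); d=np.array([c*-.065-s*.12,s*-.065+c*.12])+q[:2]
        a=q[2]+1-th; e=np.array([np.cos(a),np.sin(a)]);f=np.array([-e[1],e[0]])
        for zz in(.099,.123):
            C=np.array([[*(d+i*.03*e+j*.008*f),zz] for i,j in((1,1),(1,-1),(-1,-1),(-1,1))])
            p=((proj(n,C)-[u0,v0]+.5)*6-.5).astype(int)
            cv2.polylines(w,[p],True,(0,255,255) if zz>.1 else (0,160,0),1)
        out.append(w)
    rows.append(np.hstack(out))
o=np.vstack(rows); cv2.imwrite(sys.argv[1],cv2.resize(o,(800,800*o.shape[0]//o.shape[1]),interpolation=cv2.INTER_AREA))
E
python3 ov.py pics/a5.png 1.2 1.35
```

```text
(no output)
```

View pics/a5.png

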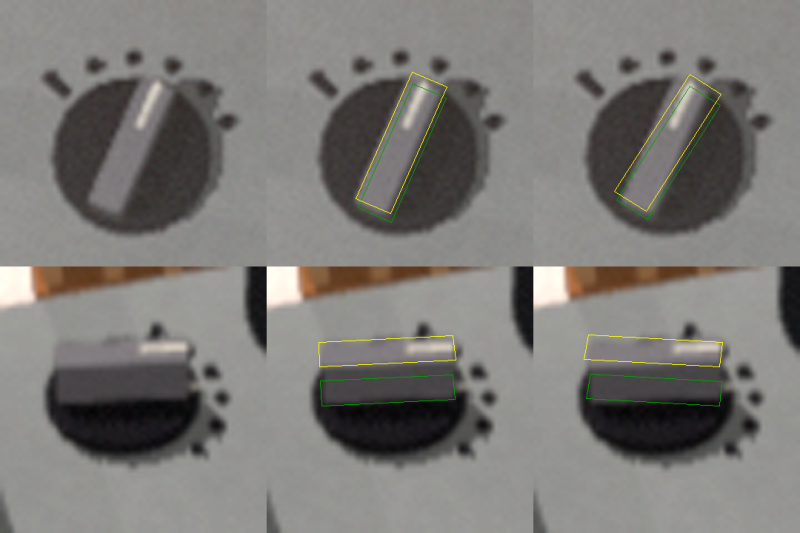

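The model outline at 1.2 rad fits the bar in both views, so the dial is on mark 3. Next I'll put the shut fingertips over the free end of the slot.

Emit:
step_arm(
  series=[
    {"x": -1.2,"y": 0.6,"z": -1,"twist": 0,"jaw": 0},
    {"x": -2.4,"y": 1.3,"z": -3,"twist": 0,"jaw": 0},
    {"x": -2.4,"y": 1.3,"z": -6,"twist": 0,"jaw": 0},
    {"x": -2.4,"y": 1.3,"z": -9,"twist": 0,"jaw": 0},
    {"x": -2.4,"y": 1.3,"z": -9.5,"twist": 0,"jaw": 0},
    {"x": -2.4,"y": 1.3,"z": -9.5,"twist": 0,"jaw": 0},
    {"x": -2.4,"y": 1.3,"z": -9.5,"twist": 0,"jaw": 0},
  ],
)

```text
clock: 5.52
eef_pos: [0.5155, -0.1399, 0.104]
tool_rot: [-0.452, 0.544, 0.449, 0.546]
ft_force: [1.7, -0.2, 0.6]
grip_width: -0.0004
```

```bash
python3 st.py
python3 - <<'E'
from h import *
o=[]
for n,u0,v0 in(("top",340,210),("side",270,240)):
    x,_=bot.camera(n); o.append(cv2.resize(x[v0:v0+120,u0:u0+120,::-1],(400,400),interpolation=cv2.INTER_CUBIC))
cv2.imwrite("pics/a6.png",cv2.convertScaleAbs(np.hstack(o),alpha=1.5))
E
```

```text
t 5.52 q [-2.640e-01  3.920e-01 -1.280e-01  1.045e+00 -1.000e-03 -7.500e-02] p [ 0.5155 -0.1399  0.104 ] jaw deg 79.17 down [ 0.005 -0.003 -1.   ] F [ 1.7 -0.2  0.6] T [-0.02 -0.02  0.01] w -0.0004
```

View pics/a6.png

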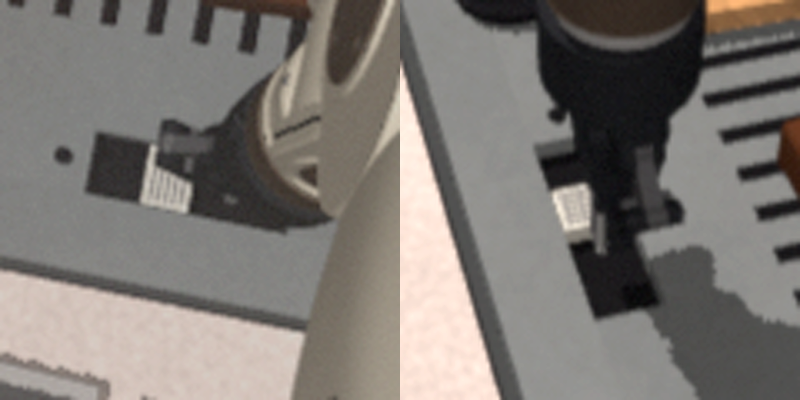

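The side view shows the shut tips at about (600,245), just past the block's end face and still above the panel. The measured y is about 6 mm off the target, so I'll correct that before lowering.

Emit:
step_arm(
  series=[
    {"x": -0.1,"y": -0.7,"z": 0,"twist": -0.4,"jaw": 0},
    {"x": -0.1,"y": -0.7,"z": 0,"twist": -0.4,"jaw": 0},
    {"x": -0.1,"y": -0.7,"z": 0,"twist": -0.4,"jaw": 0},
    {"x": -0.1,"y": -0.7,"z": 0,"twist": -0.4,"jaw": 0},
  ],
)

```text
clock: 5.95
eef_pos: [0.5159, -0.1481, 0.1059]
tool_rot: [-0.451, 0.545, 0.445, 0.548]
ft_force: [0.0, -0.5, -0.4]
grip_width: 0.0002
```

```bash
python3 st.py
python3 - <<'E'
from h import *
x,_=bot.camera("side"); p=bot.get_obs()["eef_pos"]
u=proj("side",p)[0]; print(u)
z=cv2.convertScaleAbs(cv2.resize(x[250:350,280:380,::-1],(600,600),interpolation=cv2.INTER_CUBIC),alpha=1.7)
c=tuple(int(v) for v in (u-[280,250])*6); cv2.circle(z,c,4,(0,0,255),1)
cv2.imwrite("pics/a7.png",z)
E
python3 st.py
```

```text
t 5.95 q [-2.790e-01  3.920e-01 -1.240e-01  1.046e+00 -1.000e-03 -8.100e-02] p [ 0.5159 -0.1481  0.1059] jaw deg 78.69 down [ 0.009 -0.004 -1.   ] F [ 0.  -0.5 -0.4] T [-0.03  0.03  0.02] w 0.0002
[334.65945333 314.34277496]
t 6.0 q [-2.790e-01  3.920e-01 -1.240e-01  1.046e+00 -1.000e-03 -8.100e-02] p [ 0.5158 -0.1479  0.1056] jaw deg 78.7 down [ 0.008 -0.004 -1.   ] F [-0.4  0.5 -0.5] T [ 0.02 -0.02  0.  ] w -0.0002
```

View pics/a7.png

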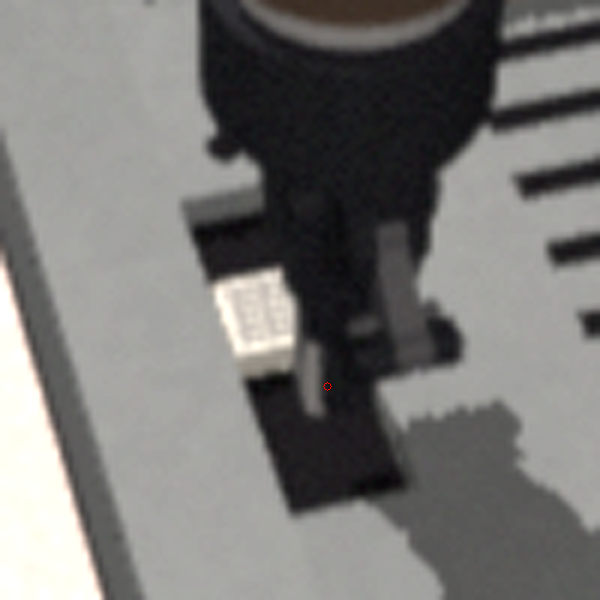

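The red ring at (327,386) marks the TCP, over the middle of the free part of the slot. I'll lower into the slot.

Emit:
step_arm(
  series=[
    {"x": -0.1,"y": 0.1,"z": -0.8,"twist": 0,"jaw": 0},
    {"x": -0.1,"y": 0.1,"z": -1.6,"twist": 0,"jaw": 0},
    {"x": -0.1,"y": 0.1,"z": -2.3,"twist": 0,"jaw": 0},
    {"x": -0.1,"y": 0.1,"z": -2.3,"twist": 0,"jaw": 0},
    {"x": -0.1,"y": 0.1,"z": -2.3,"twist": 0,"jaw": 0},
  ],
)

```text
clock: 6.42
eef_pos: [0.5138, -0.1466, 0.0814]
tool_rot: [-0.451, 0.546, 0.446, 0.548]
ft_force: [-0.8, 0.9, -0.5]
grip_width: -0.0002
```

```bash
cat >> st.py <<'E'
r=o["eef_pos"][:2]-np.array([.5206,-.1158]); print("box x,y mm (slot frame):",np.round(1e3*np.array([r@[.9805,-.1967],r@[.1967,.9805]])+[-65,-65],1))
E
python3 st.py
```

```text
t 6.42 q [-0.277  0.415 -0.16   0.99  -0.001 -0.08 ] p [ 0.5138 -0.1466  0.0814] jaw deg 78.7 down [ 0.006 -0.003 -1.   ] F [-0.8  0.9 -0.5] T [ 0.02 -0.    0.  ] w -0.0002
box x,y mm (slot frame): [-65.6 -96.5]
```

Emit:
step_arm(
  series=[
    {"x": 0.1,"y": 0.4,"z": 0,"twist": 0,"jaw": 0},
    {"x": 0.16,"y": 0.8,"z": 0,"twist": 0,"jaw": 0},
    {"x": 0.24,"y": 1.2,"z": 0,"twist": 0,"jaw": 0},
    {"x": 0.32,"y": 1.6,"z": 0,"twist": 0,"jaw": 0},
    {"x": 0.4,"y": 2,"z": 0,"twist": 0,"jaw": 0},
    {"x": 0.48,"y": 2.4,"z": 0,"twist": 0,"jaw": 0},
    {"x": 0.56,"y": 2.8,"z": 0,"twist": 0,"jaw": 0},
    {"x": 0.64,"y": 3.2,"z": 0,"twist": 0,"jaw": 0},
    {"x": 0.72,"y": 3.6,"z": 0,"twist": 0,"jaw": 0},
    {"x": 0.8,"y": 4,"z": 0,"twist": 0,"jaw": 0},
  ],
)

```text
clock: 7.25
eef_pos: [0.522, -0.1065, 0.0816]
tool_rot: [-0.451, 0.546, 0.446, 0.548]
ft_force: [-0.0, -2.2, 1.0]
grip_width: 0.0001
```

```bash
python3 st.py;python3 - <<'E'
from h import *
o=[]
for n,u0,v0 in(("top",340,210),("side",280,240)):
    x,_=bot.camera(n); o.append(cv2.resize(x[v0:v0+100,u0:u0+100,::-1],(400,400),interpolation=cv2.INTER_CUBIC))
cv2.imwrite("pics/a8.png",cv2.convertScaleAbs(np.hstack(o),alpha=1.5))
E
```

```text
t 7.25 q [-0.2    0.412 -0.164  0.988 -0.002 -0.003] p [ 0.522  -0.1065  0.0816] jaw deg 78.69 down [ 0.006 -0.004 -1.   ] F [-0.  -2.2  1. ] T [-0.64  0.08 -0.07] w 0.0001
box x,y mm (slot frame): [-65.4 -55.6]
```

View pics/a8.png

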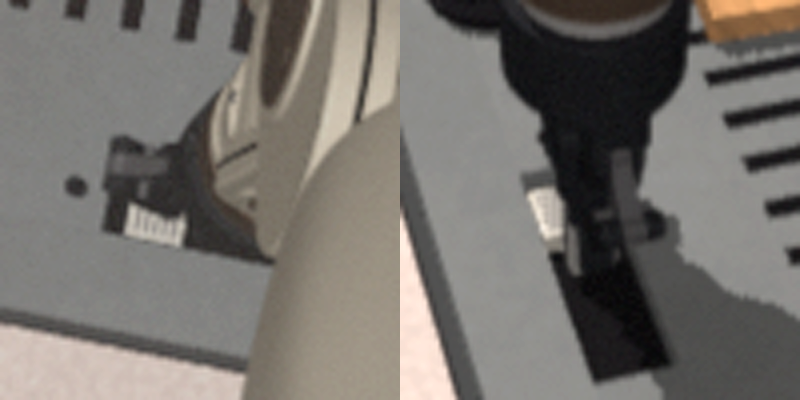

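The block is moving under about 2 N. The top view shows a gap still open at the on end, from about (105,225) to (128,225).

Emit:
step_arm(
  series=[
    {"x": 0.04,"y": 0.2,"z": 0,"twist": 0,"jaw": 0},
    {"x": 0.08,"y": 0.4,"z": 0,"twist": 0,"jaw": 0},
    {"x": 0.12,"y": 0.6,"z": 0,"twist": 0,"jaw": 0},
    {"x": 0.12,"y": 0.6,"z": 0,"twist": 0,"jaw": 0},
  ],
)

```text
clock: 7.68
eef_pos: [0.5234, -0.0995, 0.0815]
tool_rot: [-0.451, 0.545, 0.447, 0.548]
ft_force: [-0.7, -2.3, 0.7]
grip_width: 0.0003
```

Emit:
step_arm(
  series=[
    {"x": 0.02,"y": 0.1,"z": 0,"twist": 0,"jaw": 0},
    {"x": 0.04,"y": 0.2,"z": 0,"twist": 0,"jaw": 0},
    {"x": 0.04,"y": 0.2,"z": 0,"twist": 0,"jaw": 0},
  ],
)

```text
clock: 7.93
eef_pos: [0.5239, -0.0974, 0.0816]
tool_rot: [-0.451, 0.545, 0.447, 0.548]
ft_force: [-0.3, -2.2, 0.9]
grip_width: 0.0001
```

```bash
python3 st.py
```

```text
t 7.93 q [-0.183  0.412 -0.164  0.988 -0.001  0.013] p [ 0.5239 -0.0974  0.0816] jaw deg 78.77 down [ 0.007 -0.002 -1.   ] F [-0.3 -2.2  0.9] T [-0.59  0.07  0.03] w 0.0001
box x,y mm (slot frame): [-65.4 -46.3]
```

Emit:
step_arm(
  series=[
    {"x": 0.02,"y": 0.1,"z": 0,"twist": 0,"jaw": 0},
    {"x": 0.04,"y": 0.2,"z": 0,"twist": 0,"jaw": 0},
    {"x": 0.04,"y": 0.2,"z": 0,"twist": 0,"jaw": 0},
  ],
)

```text
clock: 8.18
eef_pos: [0.5243, -0.0954, 0.0816]
tool_rot: [-0.451, 0.545, 0.447, 0.548]
ft_force: [-0.6, -3.9, 1.1]
grip_width: 0.0001
```

```bash
python3 st.py;python3 - <<'E'
from h import *
o=[]
for n,u0,v0 in(("top",340,220),("side",290,260)):
    x,_=bot.camera(n); o.append(cv2.resize(x[v0:v0+60,u0:u0+60,::-1],(400,400),interpolation=cv2.INTER_CUBIC))
cv2.imwrite("pics/a9.png",cv2.convertScaleAbs(np.hstack(o),alpha=1.5))
E
```

```text
t 8.18 q [-0.179  0.412 -0.164  0.988 -0.001  0.017] p [ 0.5243 -0.0954  0.0816] jaw deg 78.77 down [ 0.007 -0.002 -1.   ] F [-0.6 -3.9  1.1] T [-0.69  0.08  0.04] w 0.0001
box x,y mm (slot frame): [-65.4 -44.3]
```

View pics/a9.png

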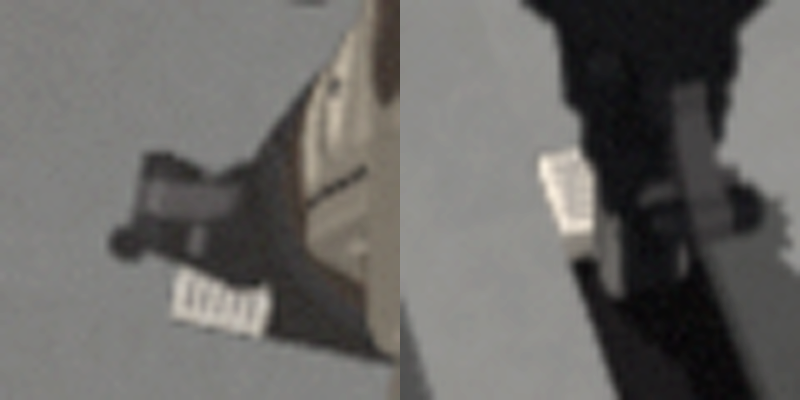

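The block at (175–270,300) now looks to be against the end. I'll push on until the force rises to confirm the stop.

Emit:
step_arm(
  series=[
    {"x": 0.02,"y": 0.1,"z": 0,"twist": 0,"jaw": 0},
    {"x": 0.03,"y": 0.15,"z": 0,"twist": 0,"jaw": 0},
    {"x": 0.03,"y": 0.15,"z": 0,"twist": 0,"jaw": 0},
  ],
)

```text
clock: 8.53
eef_pos: [0.5243, -0.0952, 0.0816]
tool_rot: [-0.451, 0.546, 0.446, 0.547]
ft_force: [-1.7, -7.0, 1.5]
grip_width: 0.0001
```

```bash
python3 st.py
```

```text
t 8.53 q [-0.177  0.412 -0.164  0.989 -0.004  0.019] p [ 0.5243 -0.0952  0.0816] jaw deg 78.72 down [ 0.006 -0.005 -1.   ] F [-1.7 -7.   1.5] T [-1.43  0.24 -0.  ] w 0.0001
box x,y mm (slot frame): [-65.4 -44.1]
```

Emit:
step_arm(
  series=[
    {"x": 0.05,"y": 0.25,"z": 0,"twist": 0,"jaw": 0},
    {"x": 0.06,"y": 0.3,"z": 0,"twist": 0,"jaw": 0},
    {"x": 0.06,"y": 0.3,"z": 0,"twist": 0,"jaw": 0},
    {"x": 0.06,"y": 0.3,"z": 0,"twist": 0,"jaw": 0},
  ],
)

```text
clock: 8.87
eef_pos: [0.5243, -0.095, 0.0817]
tool_rot: [-0.452, 0.548, 0.444, 0.546]
ft_force: [-2.4, -10.9, 1.6]
grip_width: 0.0001
```

```bash
python3 st.py
```

```text
t 8.87 q [-0.174  0.412 -0.164  0.989 -0.01   0.025] p [ 0.5243 -0.095   0.0817] jaw deg 78.6 down [ 0.005 -0.011 -1.   ] F [ -2.4 -10.9   1.6] T [-2.23  0.5  -0.  ] w 0.0001
box x,y mm (slot frame): [-65.4 -43.9]
```

The block is firmly on its stop: 11 N and no further travel. I'll back off 8 mm, lift and clear away towards the right front, above the spokeshave.

Emit:
step_arm(
  series=[
    {"x": -0.1,"y": -0.5,"z": 0,"twist": 0,"jaw": 0},
    {"x": -0.18,"y": -0.9,"z": 0,"twist": 0,"jaw": 0},
    {"x": -0.22,"y": -1.1,"z": 0,"twist": 0,"jaw": 0},
    {"x": -0.22,"y": -1.1,"z": 0,"twist": 0,"jaw": 0},
    {"x": -0.22,"y": -1.1,"z": 1.5,"twist": 0,"jaw": 0},
    {"x": -0.22,"y": -1.1,"z": 4,"twist": 0,"jaw": 0},
    {"x": -0.22,"y": -1.1,"z": 8,"twist": 0,"jaw": 0},
    {"x": -0.22,"y": -1.1,"z": 12,"twist": 0,"jaw": 0},
    {"x": -3,"y": -3,"z": 15,"twist": 0,"jaw": 0},
    {"x": -6,"y": -5,"z": 17,"twist": 0,"jaw": 0},
  ],
)

```text
clock: 9.7
eef_pos: [0.4684, -0.1428, 0.2532]
tool_rot: [-0.454, 0.546, 0.444, 0.546]
ft_force: [0.4, -1.5, 0.6]
grip_width: 0.0002
```

Emit:
step_arm(
  series=[
    {"x": -2,"y": -3.5,"z": 0,"twist": 0,"jaw": 0},
    {"x": -4,"y": -7,"z": 0,"twist": 0,"jaw": 0},
    {"x": -6,"y": -10.5,"z": 0,"twist": 0,"jaw": 0},
    {"x": -8,"y": -14,"z": 0,"twist": 0,"jaw": 0},
    {"x": -10,"y": -17.5,"z": 0,"twist": 0,"jaw": 0},
    {"x": -12,"y": -21,"z": 0,"twist": 0,"jaw": 0},
    {"x": -14,"y": -24,"z": 0,"twist": 0,"jaw": 0},
    {"x": -14,"y": -24,"z": 0,"twist": 0,"jaw": 0},
  ],
)

```text
clock: 10.37
eef_pos: [0.3255, -0.3871, 0.2529]
tool_rot: [-0.453, 0.548, 0.441, 0.548]
ft_force: [1.0, 0.7, 0.1]
grip_width: 0.0003
```

```bash
python3 st.py; python3 ov.py pics/b0.png 1.2
python3 - <<'E'
from h import *
x,_=bot.camera("top"); cv2.imwrite("pics/b1.png",x[:,:,::-1]); cv2.imwrite("pics/b3.png",cv2.resize(x[190:310,255:455,::-1],None,fx=4,fy=4,interpolation=cv2.INTER_CUBIC))
x,_=bot.camera("side"); cv2.imwrite("pics/b2.png",x[:,:,::-1])
E
```

```text
t 10.37 q [-8.710e-01  2.310e-01  4.900e-02  1.373e+00 -1.000e-03 -6.690e-01] p [ 0.3255 -0.3871  0.2529] jaw deg 78.43 down [ 0.009 -0.013 -1.   ] F [1.  0.7 0.1] T [ 0.07  0.04 -0.  ] w 0.0003
box x,y mm (slot frame): [-202.9 -369.4]
```

View pics/b1.png

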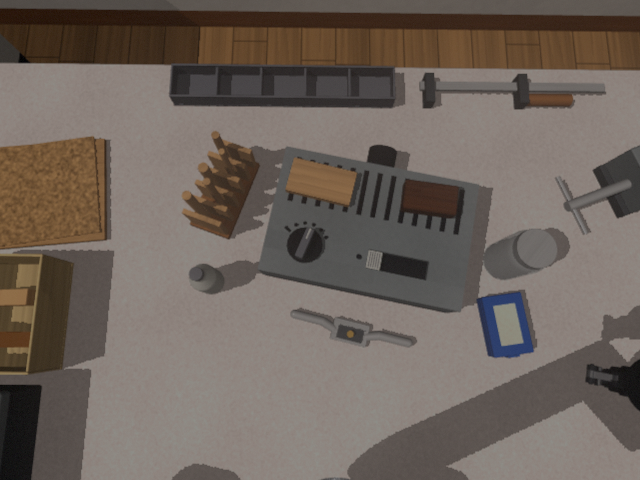

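View pics/b3.png

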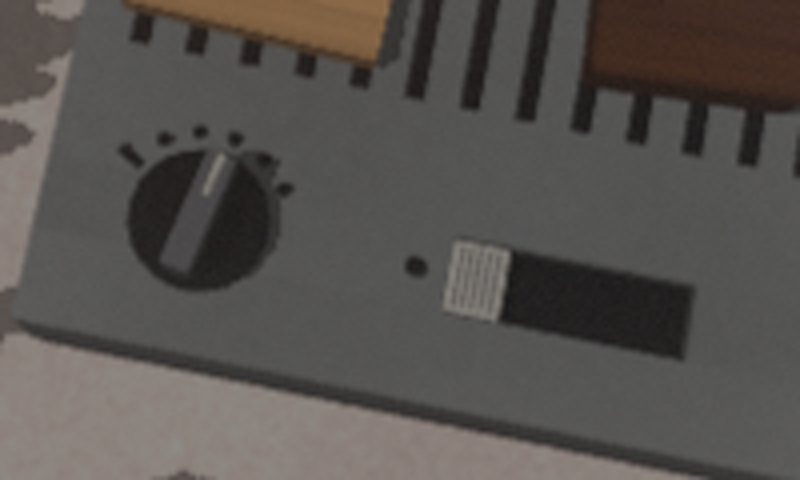

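View pics/b2.png

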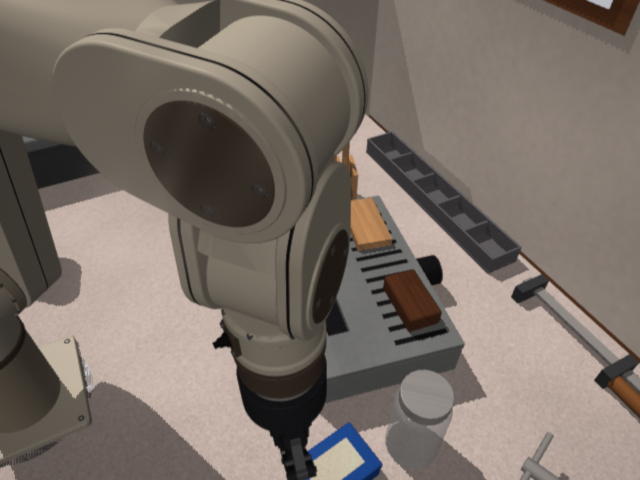

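View pics/b0.png

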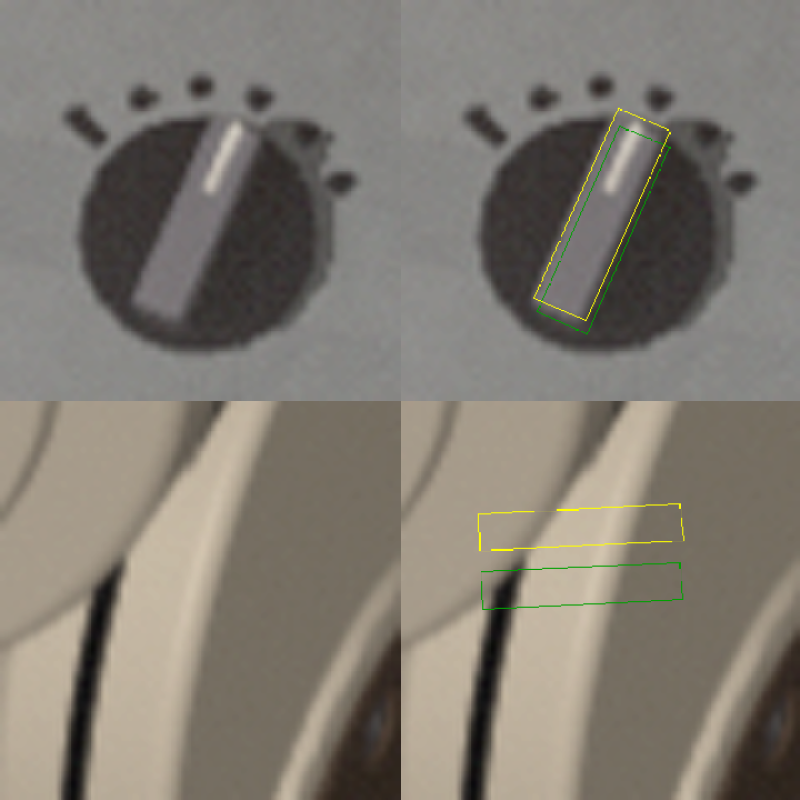

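The block sits flush against the slot's on end at (445–510, 280), next to the dot. The dial bar still matches the mark 3 outline, and everything else is at its starting pixels. I'll hand in.

```bash
python3 -c "
from workcell import bot
print(bot.job_done())"
```

```text
the job is handed in; nothing more can be done
None
```

I set the fan dial to mark 3 first, then slid the switch fully on, and handed the job in at about 10.5 s of the 48 s allowed.

- **Dial:** I gripped the bar and turned it clockwise about 37.5°. After release, the outline for 1.2 rad fitted the bar in both the top and side views. In the final check it still fitted in the top view. The arm hid the dial from the side camera by then.
- **Switch:** I pushed the block by its end face inside the slot until it stopped moving. The force then rose from about 2 N to 11 N with no further travel. The final top view shows the block flush with the on end, next to the dot.
- **Other things:** In the final top view nothing else appears to have moved. The arm was clear of everything, with the fingertips about 0.25 m above the table.

One reading disagreed with the task description: before I touched it, the bar measured about 0.56 rad, between marks 1 and 2, instead of exactly on a click. I turned it to the absolute angle of mark 3, so this did not affect the result.

One move call was refused because some rows left out the twist value; nothing moved, and I resent it in full.

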